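# Release a charging box cover by running an opening tool along its seam

## Robot

A 7-joint arm with a two-finger parallel gripper is mounted at the origin on the work surface. World frame = base frame: x ahead of the robot, y to its left, z up, the work surface at z = 0. Lengths are in m, angles in rad, forces in N, time in s.
With the tool pointing down it reaches from about 0.4 to 0.925 m from the base axis. Payload 4.1 kg.
Tool frame: the origin (TCP) lies where the fingers leave the gripper's body, on its centre line; the fingertips stand 73 mm ahead of it and the grasp point (between the pads) lies 54 mm ahead of it (r.grasp_offset is the distance from the TCP to the grasp point, in m); z points along the fingers, y is the line along which they close (so a half turn about z gives the same grasp; the last joint's range is limited). The gripper opens to 85 mm and grips with 20 to 120 N. Pads are 22 mm wide; open, the fingers measure 114 mm over their backs; the gripper's body (76 mm by 85 mm) begins 54 mm behind the grasp point. The pads swing forward as they close: fully open they stand 13 mm farther back than shut.
Start: joints at [1.096, 0.398, 0.045, 1.537, -0.019, 1.207, -0.051], TCP at [0.239, -0.605, 0.304] pointing down, gripper open.
Joint ranges: [-2.82, 2.82], [-0.49, 2.23], [-1.37, 1.46], [0, 2.46], [-1.36, 4.5], [0.23, 2], [-2.94, 2.94]. Speed limits (rad/s): [2.57, 2.57, 3.14, 3.14, 3.14, 3.14, 3.14].

## Interface

Orientations are given as a unit quaternion [x, y, z, w].
In Python, from cell import r gives the robot as it stands. The module is installed in compiled form; this text tells all that it offers.
- The arm moves only by the tool servo_tool, never from a script. Its argument "steps" is a list of rows, each a list of 3 entries, a list of its own where there are three numbers: the shift along the tool's x, y, z in units of 50 cm (1.0 is 50 cm), then the turn about the tool's z in units of 60 degrees (1.0 is 60 degrees), then the opening, from 0 (shut) to 1 (fully open). A call has 1 to 5 rows; each row is the pose to reach, as a shift and turn from the pose commanded when the call began, along the tool's axes at that moment; what a row does not reach only later rows make up. A row lasts 1/8 s, in which the tool goes at most 62.5 mm and 10.7 degrees, less where a joint would pass 70% of its speed; a pose out of reach is approached as far as the arm can. A call with a number of a shift or a turn outside -1 to 1 is refused whole. A call with a gripper value outside its range is refused whole. The fingers move at their own pace and stop on an object; "newtons" is the grip in N (left out, the last holds). Time passes only in rows, so rows that repeat a pose let the fingers close. It gives the time, the measured TCP pose, the force, the opening and the grip force at its end, in the units of the state.
- r.get_state(): the state, without advancing time (a new reading comes with each control period).
- r.get_image(name): name is "scene" or "top"; returns a dict with "img" (400x640x3 uint8, red, green, blue), "range_z" (400x640 float32, m along the optical axis (not along the pixel's ray), 0 where there is no reading), "vertical_fov" (degrees; the focal length in pixels is half the picture's height over the tangent of half this angle, whatever the lens; pixels are square), "cx", "cy" (the principal point, pixels), "k1" (the pictures are not rectified: a ray, as slopes to the right and down, at radius r is drawn at 1 + k1 r^2 times it, then the intrinsics apply), "world_from_camera" (4x4, takes a point from camera to world coordinates). Camera axes: x right, y up, looking along -z (the intrinsics and any distortion apply to the point x, -y, -z); pixel columns grow to the right and rows downward; lengths in m; the calibration is good to about 2 mm. A picture is of the moment at which its call begins.
- r.close_job(): hands the job in; it is judged then, once.
The state is a dict: "time": time; "q": joint angles; "dq": joint speeds; "effort": joint torques, N m; "position": TCP position; "orientation": TCP orientation; "wrist_force": force on the tool from outside, world axes, zero at the start; "moment": the same for the moment, N m; "grip_width": finger opening in m; "grasp_force": force on a finger pad.
Only numpy, scipy, OpenCV 4.12 (cv2) and the standard library are available. Lean on these libraries where they do the work, as an engineer would, in place of code of your own. Each camera call takes 0.05 s, during which the arm holds its last target. There are 200 camera calls.

## Task

Take the opening tool from its wooden stand, lower its tip into the start end of the charging box's cover seam (the closed end of the longer leg, away from the corner) and, keeping the tip down in the seam, run it slowly (no faster than about 5 cm a second) along that leg and round the corner until it meets the hidden catch in the shorter leg. Push the catch gently with the tip until you feel it fully home against its stop, without forcing it, then lift the tool out and stand it back in its stand, upright and fully down. Leave the other things on the desk where they are.

Things in the scene. Friction and masses are not known exactly. Their poses are not given: they have to be found in the camera images.
- case: White charging box fixed to the desk, 150 (x) x 200 (y) x 50 mm high. Origin: centre of the underside; the sockets' face looks to -x. Seam groove, open above, 12 mm wide, floor 35 mm over the desk: longer leg centred on x = -45 mm from y = 76 to -76 mm; shorter leg centred on y = -70 mm from there to x = 61 mm. The cover inside the L is flush on top and rises 5 mm as the catch goes home
- seam_start (a point): The start end of the seam: on the groove's centre line, 5 mm above its floor, 10 mm from the closed end of the longer leg (at 66 mm along y in the case's frame)
- seam_mid (a point): Middle of the longer leg, on the groove's centre line, 5 mm above its floor
- seam_corner (a point): The corner, where the two centre lines meet, 5 mm above the floor
- seam_end (a point): On the centre line of the shorter leg, 6 mm before its closed end, 5 mm above the floor. The catch stops somewhere before this point
- catch (a joint): Travel (m) of the grey release catch, a block 14 mm long, 10 wide, 9 high, low in the seam's shorter leg (top 5 mm below the box's top). 0 as found, 0.025 home against its stop, away from the corner, against about 2.5 N of friction; stays where left. Its place differs: near face 30 to 57 mm past the corner point as found
- stylus: Opening tool 100 mm long, 40 g, standing tip down in its stand. Origin at the tip's end, z towards the handle. Round black ball-ended tip, 8 mm diameter, 36 mm long; then a flange 30 mm in diameter, 36 to 42 mm from the tip end; then a square grey handle 16 x 16 mm from 42 to 100 mm, sides along the tool's x and y
- stylus_tip (a point): The tip's end, same as the tool's origin
- stand: Wooden block 80 x 80 x 50 mm high, fixed to the desk; origin at the centre of its underside. A round hole 15 mm in diameter and 44 mm deep in the middle of its top takes the tool's tip; the flange rests on the block's top, the tip end then 14 mm above the desk
- mug: White mug, 80 mm across, 90 mm high, bystander; origin at the centre of its underside
- tumbler: Dark steel drinking bottle, 70 mm across, 190 mm high, bystander; origin at the centre of its underside
- glasses_case: Black glasses case 60 x 160 x 40 mm, bystander; origin at the centre of its underside
- power_bank: White power bank 140 x 70 x 16 mm, bystander; origin at the centre of its underside
- stapler: Black stapler 130 x 34 x 59 mm, bystander; origin at the centre of its underside
- earbud_case: White earphone case 65 x 65 x 30 mm, bystander; origin at the centre of its underside
Mind the look-alikes: they are no part of the job. Of the things that look like the stylus, the smallest one is meant. Of the things that look like the stand, the larger one is meant.

How it is judged:
On the way, in this order (a step that is already met when the one before it is completed fails the run):
1. the tool's tip is down in the start end of the seam (horizontal distance between stylus_tip and seam_start below 0.012 m and z of stylus_tip in the frame of case below 0.045 m), for 0.1 s.
2. the tip, down in the seam, passes the middle of the longer leg (horizontal distance between stylus_tip and seam_mid below 0.012 m and z of stylus_tip in the frame of case below 0.045 m), for 0.1 s.
3. the tip, down in the seam, passes the corner (horizontal distance between stylus_tip and seam_corner below 0.012 m and z of stylus_tip in the frame of case below 0.045 m), for 0.1 s.
4. the catch is pushed home with the tip in the shorter leg (value of joint catch above 0.0225 m and z of stylus_tip in the frame of case below 0.045 m and y of stylus_tip in the frame of case between -0.08 and -0.06 m), for 0.1 s.
At the end, for the whole second after the job is handed in: The catch is home (travel over 22.5 of 25 mm); the tool stands released and at rest in its stand, tip within 8 mm of the hole's axis, flange down to within 5 mm, tilted less than 0.12 rad (value of joint catch above 0.0225 m and horizontal distance between stylus_tip and stand below 0.008 m and z of stylus_tip in the frame of stand between 0.008 and 0.019 m and angle between stylus's own z axis and vertical below 0.12 rad and linear speed of stylus below 0.02 m/s); the robot touches nothing.
It fails at once if the tool moves faster than 0.12 m/s while its tip is in the seam (x of stylus_tip in the frame of case between -0.06 and 0.065 m and y of stylus_tip in the frame of case between -0.08 and 0.08 m and z of stylus_tip in the frame of case below 0.044 m and linear speed of stylus above 0.12 m/s).
It fails at once if the tip is raised out of the seam partway (0 to 10 mm above the box, away from its start, corner and catch) ((x of stylus_tip in the frame of case between -0.055 and -0.035 m and y of stylus_tip in the frame of case between -0.045 and 0.045 m and z of stylus_tip in the frame of case between 0.051 and 0.06 m) or (x of stylus_tip in the frame of case between -0.03 and -0.017 m and y of stylus_tip in the frame of case between -0.08 and -0.06 m and z of stylus_tip in the frame of case between 0.051 and 0.06 m)).
It fails at once if the tool forces the catch (over 25 N) or the box (over 45 N) (contact force between stylus and catch above 25 N or contact force between stylus and case above 45 N).
It fails at once if the fingers or arm touch the catch instead of the tool (contact force between any of the fingers, the arm and catch above 0.5 N).
It fails at once if a bystander is moved more than 25 mm (distance of any of mug, tumbler, glasses_case, power_bank, stapler, earbud_case from where it was at the start of the episode above 0.025 m).
It also fails if it takes over 64 s, if anything falls off the work surface, if the arm or the gripper's body presses on something with over 40 N, if the wrist force passes 120 N, or if a joint passes its speed limit or range.

## Working session

There is one attempt and no reset: what is moved stays moved. The work goes in short steps, Python scripts to look and compute and a tool call to move; the robot and the scene stay as the last step left them, time stands still between calls to the robot, and variables do not carry over. Pictures are saved under pics/ and viewed, at most 11 in all, crops included, and the job is handed in when it is done.

Besides the shell and the picture viewer there is one more tool, called after "Request:" by a JSON object that holds its "method" and its "body", one argument or row to a line. servo_tool: Moves the arm, as the interface text tells. Shifts and turns lie within -1 to 1; 1 stands for 50 cm of shift or 60 degrees of turn. Its arguments: {"type":"object","properties":{"steps":{"type":"array"},"newtons":{"type":"number"}},"required":["steps"]}

```bash
mkdir -p pics; cat > h.py <<'E'
import numpy as np, cv2, pickle
from cell import r
def grab(n):
    d=r.get_image(n); pickle.dump(d,open(f'{n}.pkl','wb')); return d
def load(n): return pickle.load(open(f'{n}.pkl','rb'))
def pts(d,uv):
    uv=np.array(uv,float).reshape(-1,2); f=200/np.tan(np.radians(d['vertical_fov'])/2)
    xd=(uv-[d['cx'],d['cy']])/f; x=xd.copy()
    for _ in range(20): x=xd/(1+d['k1']*(x**2).sum(1,keepdims=True))
    return x
def world(d,uv,z=None):
    """depth-based if z None, else intersect with world plane z"""
    x=pts(d,uv); M=np.array(d['world_from_camera']); ray=np.c_[x[:,0],-x[:,1],-np.ones(len(x))]
    if z is None:
        p=np.array(uv).reshape(-1,2).round().astype(int); s=d['range_z'][p[:,1],p[:,0]][:,None]
        return (ray*s)@M[:3,:3].T+M[:3,3]
    w=ray@M[:3,:3].T; s=(z-M[2,3])/w[:,2:]
    return w*s+M[:3,3]
def cloud(d):
    v,u=np.mgrid[:400,:640]; return world(d,np.c_[u.ravel(),v.ravel()]).reshape(400,640,3)
E
python3 - <<'E'
from h import *
s=r.get_state();print(s)
for n in('scene','top'):
    d=grab(n);cv2.imwrite(f'pics/{n}.png',d['img'][:,:,::-1]);print(n,d['vertical_fov'],d['k1'],np.round(d['world_from_camera'],3))
E
```

```text
{'time': 0.0, 'q': array([ 1.09597137,  0.39921619,  0.04504177,  1.53788647, -0.01866735,
        1.20690051, -0.05071166]), 'dq': array([-0.00017646,  0.00091945,  0.00114197,  0.00047585, -0.00013296,
       -0.00139965, -0.00016767]), 'effort': array([ 1.15730018e-03, -4.75117743e+01,  1.36528876e+00, -2.54218966e+01,
        1.15774531e-02,  9.33024043e-03, -2.24652996e-05]), 'position': array([ 0.23841173, -0.60416639,  0.30284498]), 'orientation': array([ 9.82386077e-01,  1.86859856e-01, -2.69535007e-04, -9.57700144e-04]), 'wrist_force': array([-1.00759263, -0.72642092,  0.80408606]), 'moment': array([-0.02822742, -0.00436556,  0.01328363]), 'grasp_force': 0.0, 'grip_width': 0.08546694996127907}
scene 49.67346882475319 -0.11974570369803574 [[-0.268 -0.655  0.706  1.398]
 [ 0.963 -0.176  0.202  0.222]
 [-0.008  0.734  0.679  0.835]
 [ 0.     0.     0.     1.   ]]
top 50.506167837569606 -0.003959908787727845 [[-1.20e-02  9.82e-01 -1.90e-01  3.88e-01]
 [-1.00e+00 -9.00e-03  1.90e-02  1.00e-03]
 [ 1.70e-02  1.90e-01  9.82e-01  1.11e+00]
 [ 0.00e+00  0.00e+00  0.00e+00  1.00e+00]]
```

View pics/top.png

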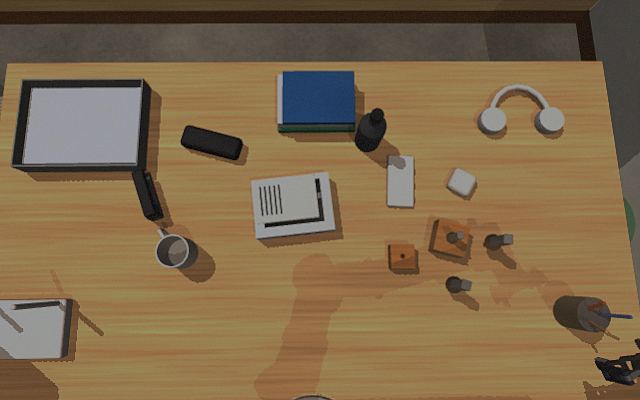

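View pics/scene.png

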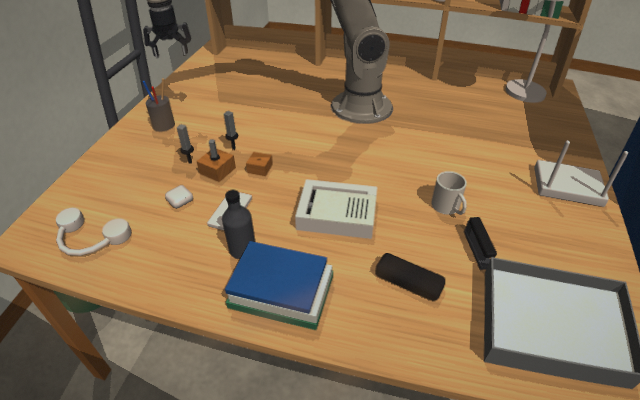

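Stylus candidates in the top view: (455,238) standing in a block, (495,241) and (457,284) standing alone and larger. Stand candidates: large block (450,238), small block (402,256). I choose the tool at (455,238) and the block at (450,238), and check them in a crop.

```bash
python3 - <<'E'
from h import *
d=load('top');im=d['img'][:,:,::-1]
a=cv2.resize(im[165:245,245:345],None,fx=8,fy=7.5*8/7.5,interpolation=cv2.INTER_CUBIC)[:600]
b=cv2.resize(im[210:300,385:520],None,fx=5.9,fy=5.9,interpolation=cv2.INTER_CUBIC)
cv2.imwrite('pics/a.png',a[:600,:800]);cv2.imwrite('pics/b.png',b)
c=cloud(d)
np.set_printoptions(precision=4,suppress=True)
# tops
for nm,(v0,v1,u0,u1),(z0,z1) in [('case',(165,245,245,345),(.045,.06)),('stand',(210,265,425,475),(.04,.055)),('hand',(220,250,435,475),(.105,.125)),('s2',(225,260,478,520),(.09,.3)),('s3',(270,300,440,480),(.09,.3)),('small',(240,275,385,420),(.02,.06))]:
    q=c[v0:v1,u0:u1].reshape(-1,3); m=(q[:,2]>z0)&(q[:,2]<z1); q=q[m]
    rc=cv2.minAreaRect((q[:,:2]*1000).astype(np.float32)); print(nm,len(q),np.round(q.mean(0),4),'zmax',q[:,2].max(),np.median(q[:,2]),rc)
E
```

```text
case 4087 [0.5792 0.0458 0.0497] zmax 0.0565103082331988 0.04969333634373885 ((578.501953125, 42.562103271484375), (150.33192443847656, 200.2362823486328), 6.09007453918457)
stand 886 [ 0.4885 -0.3543  0.0495] zmax 0.0549616526862271 0.0496472299313897 ((489.57720947265625, -356.92108154296875), (79.19479370117188, 81.6028060913086), 75.26106262207031)
hand 52 [ 0.4894 -0.3545  0.1133] zmax 0.1168453092979822 0.11384847902068296 ((489.4704284667969, -355.39727783203125), (15.35004711151123, 16.718017578125), 13.044695854187012)
s2 189 [ 0.4759 -0.4529  0.1264] zmax 0.14284120326296668 0.13575422191771103 ((476.8941955566406, -455.7662658691406), (23.839323043823242, 22.69910430908203), 82.1894302368164)
s3 170 [ 0.3743 -0.3466  0.1284] zmax 0.142908181773163 0.13728620842886652 ((373.9003601074219, -350.7369384765625), (22.741514205932617, 22.41213607788086), 73.92023468017578)
small 595 [ 0.4456 -0.233   0.0372] zmax 0.043335388689469845 0.03773975677646679 ((446.399169921875, -234.45103454589844), (62.06624984741211, 59.016483306884766), 89.2132339477539)
```

View pics/a.png

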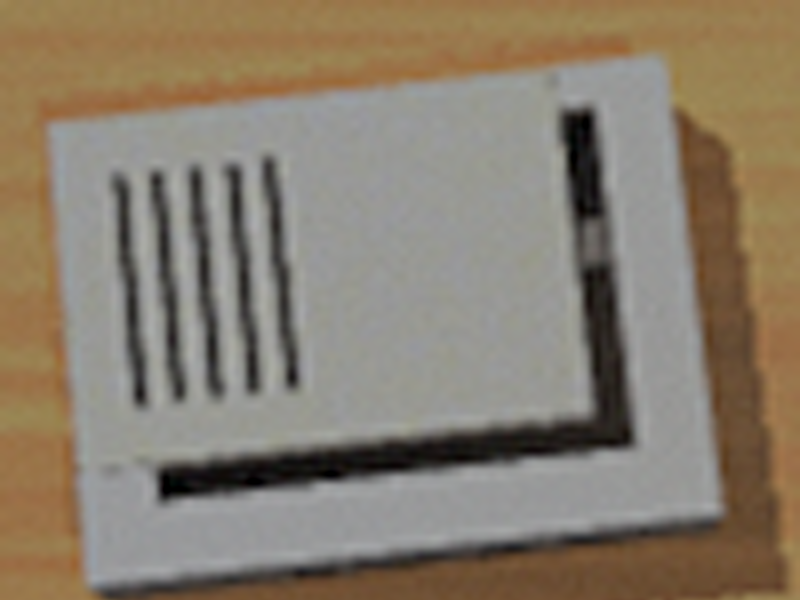

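View pics/b.png

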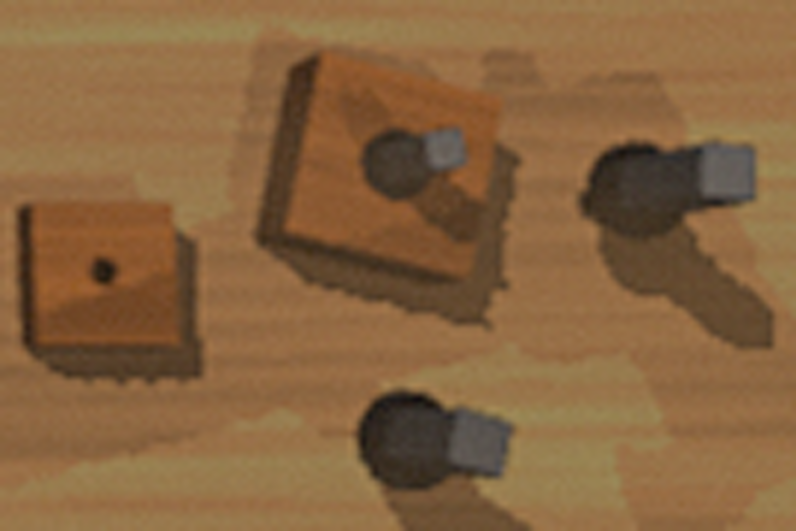

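The crops confirm it. The chosen tool has the thinner handle, with its top at about (461,235), and stands in the larger block. The seam runs from its start at about (265,225) to the corner at about (322,219), then up to about (317,179). The light catch is at about (319,195).

```bash
python3 - <<'E'
from h import *
np.set_printoptions(precision=4,suppress=True)
d=load('top')
def px(l,s,o): return (np.array(l,float)+.5)/s-.5+o
C=world(d,px([(48,122),(662,57),(722,518),(85,588)],8,(245,165)),.05)
print('case corners',C,C.mean(0)); e=C[1]-C[0]; print(np.degrees(np.arctan2(e[0],-e[1])), np.linalg.norm(C[1]-C[0]),np.linalg.norm(C[2]-C[1]))
G=px([(160,500),(162,465),(632,443),(563,110),(595,108),(578,217),(608,217),(585,265),(612,263)],8,(245,165))
W=world(d,G,.05)[:,:2]; th=np.radians(6.09);R=np.array([[np.cos(th),-np.sin(th)],[np.sin(th),np.cos(th)]]); c0=np.array([.5785,.0426])
print('groove in case',(W-c0)@R*1000, 'catch at z .045',(world(d,G[5:],.045)[:,:2]-c0)@R*1000)
H=world(d,px([(446,149)],5.9,(385,210)),.114);print('handle',H)
S=world(d,px([(318,52),(500,97),(470,280),(285,240)],5.9,(385,210)),.05);print('stand',S,S.mean(0))
d=grab('scene');c=cloud(d)
for nm,(v0,v1,u0,u1),(z0,z1) in [('case',(170,245,285,390),(.045,.055)),('stand',(140,185,190,240),(.045,.055)),('hand',(130,170,200,225),(.108,.12))]:
    q=c[v0:v1,u0:u1].reshape(-1,3); m=(q[:,2]>z0)&(q[:,2]<z1); q=q[m]
    print(nm,len(q),q.mean(0),cv2.minAreaRect((q[:,:2]*1000).astype(np.float32)))
E
```

```text
case corners [[ 0.6418  0.1499  0.05  ]
 [ 0.6617 -0.0472  0.05  ]
 [ 0.5123 -0.0635  0.05  ]
 [ 0.4924  0.1358  0.05  ]] [0.5771 0.0438 0.05  ]
5.757825217458971 0.19808898797558575 0.15031807556884513
groove in case [[-50.9471  76.0201]
 [-40.0127  74.345 ]
 [-50.2346 -73.2469]
 [ 59.4241 -64.3064]
 [ 58.9043 -74.6006]
 [ 24.0046 -64.9404]
 [ 22.9037 -74.4595]
 [  8.2444 -65.3081]
 [  7.8984 -73.93  ]] catch at z .045 [[ 25.0311 -65.1454]
 [ 23.925  -74.7093]
 [  9.1966 -65.5148]
 [  8.8489 -74.1774]]
handle [[ 0.4885 -0.3565  0.114 ]]
stand [[ 0.5373 -0.3273  0.05  ]
 [ 0.5171 -0.4045  0.05  ]
 [ 0.4394 -0.3855  0.05  ]
 [ 0.4571 -0.3079  0.05  ]] [ 0.4877 -0.3563  0.05  ]
case 2808 [0.5835 0.0496 0.0503] ((577.5097045898438, 45.572853088378906), (156.5693359375, 198.36412048339844), 6.3850860595703125)
stand 400 [ 0.4942 -0.3512  0.049 ] ((478.7521667480469, -358.86602783203125), (133.90823364257812, 139.65016174316406), 36.25266647338867)
hand 23 [ 0.4915 -0.3536  0.1125] ((490.6639099121094, -353.0562744140625), (18.526540756225586, 12.978172302246094), 11.536556243896484)
```

Request:
{"method": "servo_tool", "body": {
  "steps": [
    [[0.13,-0.055,0],0.175,0.6],
    [[0.25,-0.107,0],0.175,0.6],
    [[0.37,-0.158,0],0.175,0.6],
    [[0.49,-0.21,0],0.175,0.6],
    [[0.6486,-0.2776,0],0.175,0.6]
  ],
  "newtons": 40
}}

```text
time: 0.78
position: [0.4617, -0.3832, 0.3038]
orientation: [0.995, 0.096, -0.0, 0.0]
wrist_force: [0.2, -0.4, 0.3]
grip_width: 0.0511
grasp_force: 0.0
```

Request:
{"method": "servo_tool", "body": {
  "steps": [
    [[0,0,0],0,0.6],
    [[0,0,0],0,0.6],
    [[0,0,0],0,0.6]
  ]
}}

```text
time: 1.15
position: [0.4591, -0.3864, 0.3037]
orientation: [0.996, 0.095, -0.001, 0.0]
wrist_force: [0.2, -0.2, -0.0]
grip_width: 0.0512
grasp_force: 0.0
```

Request:
{"method": "servo_tool", "body": {
  "steps": [
    [[0.0702,-0.0484,0],0,0.6],
    [[0.0702,-0.0484,0.05],0,0.6],
    [[0.0702,-0.0484,0.12],0,0.6],
    [[0.0702,-0.0484,0.16],0,0.6],
    [[0.0702,-0.0484,0.16],0,0.6]
  ]
}}

```text
time: 1.78
position: [0.4885, -0.3552, 0.2221]
orientation: [0.995, 0.095, -0.002, -0.001]
wrist_force: [-0.2, -0.0, 0.3]
grip_width: 0.0512
grasp_force: 0.0
```

```bash
python3 - <<'E'
from h import *
s=r.get_state();print(s['position'],s['orientation'])
a=grab('top')['img'][195:285,420:520,::-1];b=grab('scene')['img'][85:185,165:265,::-1]
o=np.hstack([cv2.resize(a,(440,396),interpolation=cv2.INTER_CUBIC),cv2.resize(b,(360,396)[:2] if 0 else (360,396),interpolation=cv2.INTER_CUBIC)])
cv2.imwrite('pics/c.png',o)
E
```

```text
[ 0.48845365 -0.35515194  0.22213791] [ 0.99549328  0.09480995 -0.00178188 -0.00101246]
```

View pics/c.png

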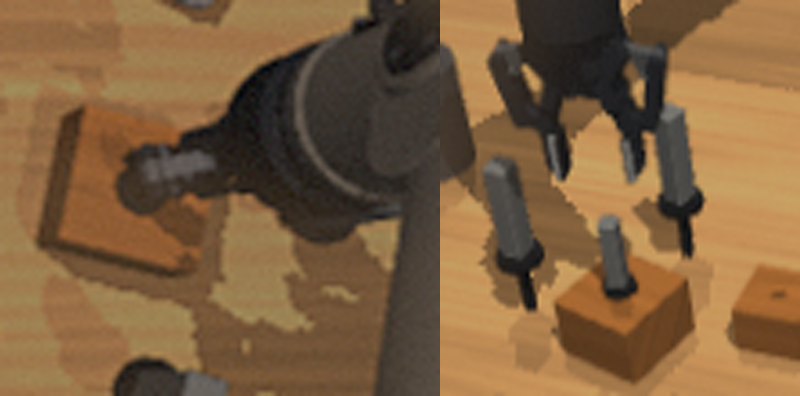

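The fingers straddle the chosen tool: its handle is at (610,220) in the right half of the crop, between the finger pads at (560,160) and (632,160). I'll descend and grip.

Request:
{"method": "servo_tool", "body": {
  "steps": [
    [[0.001,0.001,0.06],0,0.6],
    [[0.001,0.001,0.12],0,0.6],
    [[0.001,0.001,0.167],0,0.6],
    [[0.001,0.001,0.167],0,0.6],
    [[0.001,0.001,0.167],0,0]
  ],
  "newtons": 40
}}

```text
time: 2.5
position: [0.492, -0.3557, 0.1423]
orientation: [0.995, 0.096, 0.001, 0.001]
wrist_force: [0.3, -0.7, 0.7]
grip_width: 0.0343
grasp_force: 0.0
```

Request:
{"method": "servo_tool", "body": {
  "steps": [
    [[0,0,0],0,0],
    [[0,0,0],0,0],
    [[0,0,0],0,0],
    [[0,0,0],0,0],
    [[0,0,0],0,0]
  ],
  "newtons": 60
}}

```text
time: 3.12
position: [0.4921, -0.3555, 0.1423]
orientation: [0.995, 0.096, 0.001, 0.001]
wrist_force: [-0.8, 0.8, 6.0]
grip_width: 0.0152
grasp_force: 58.8
```

Request:
{"method": "servo_tool", "body": {
  "steps": [
    [[0,0,-0.04],0,0],
    [[0,0,-0.09],0,0],
    [[0,0,-0.15],0,0],
    [[0,0,-0.2],0,0],
    [[0,0,-0.2],0.083,0]
  ]
}}

```text
time: 3.75
position: [0.4922, -0.3554, 0.2433]
orientation: [0.999, 0.052, 0.002, 0.002]
wrist_force: [1.0, -0.4, -1.9]
grip_width: 0.0155
grasp_force: 58.2
```

Request:
{"method": "servo_tool", "body": {
  "steps": [
    [[0,0,0],0,0],
    [[0,0,0],0,0]
  ]
}}

```text
time: 4.0
position: [0.4908, -0.3545, 0.24]
orientation: [0.999, 0.053, -0.0, -0.0]
wrist_force: [-0.7, -0.0, 0.6]
grip_width: 0.0156
grasp_force: 58.2
```

```bash
cat >> h.py <<'E'
def go(tx,ty,tz=None):
    """tool-axis units to bring the measured TCP to world target"""
    from scipy.spatial.transform import Rotation as Ro
    s=r.get_state(); M=Ro.from_quat(s['orientation']).as_matrix(); p=s['position']
    t=np.array([tx,ty,p[2] if tz is None else tz])
    print('t',s['time'],'pos',p,'yaw',np.degrees(np.arctan2(M[1,0],M[0,0])),'zaxis',M[:,2],'F',s['wrist_force'],'units',np.round(M.T@(t-p)/.5,4))
E
python3 -c "
from h import *
go(.5263,.1041)"
```

```text
t 4.0 pos [ 0.49081857 -0.35448469  0.23997872] yaw 6.129778347863626 zaxis [-7.65684143e-04  3.98638147e-04 -9.99999627e-01] F [-0.71505129 -0.04981402  0.57560415] units [ 1.685e-01 -9.043e-01  3.000e-04]
```

Request:
{"method": "servo_tool", "body": {
  "steps": [
    [[0.018,-0.1,0],0,0],
    [[0.037,-0.2,0],0,0],
    [[0.056,-0.3,0],0,0],
    [[0.075,-0.4,0],0,0],
    [[0.093,-0.5,0],0,0]
  ]
}}

```text
time: 4.62
position: [0.5107, -0.0995, 0.2401]
orientation: [0.999, 0.053, -0.0, 0.0]
wrist_force: [-0.4, 0.4, -0.8]
grip_width: 0.0149
grasp_force: 58.4
```

Request:
{"method": "servo_tool", "body": {
  "steps": [
    [[0.018,-0.1,0],0,0],
    [[0.037,-0.2,0],0,0],
    [[0.056,-0.3,0],0,0],
    [[0.075,-0.4043,0],0,0],
    [[0.075,-0.4043,0],0,0]
  ]
}}

```text
time: 5.25
position: [0.5264, 0.1095, 0.2403]
orientation: [0.998, 0.058, 0.0, -0.001]
wrist_force: [0.1, -0.7, -1.1]
grip_width: 0.0154
grasp_force: 58.5
```

```bash
python3 -c "
from h import *
go(.5263,.1041)"
```

```text
t 5.25 pos [0.52636995 0.10952616 0.24031579] yaw 6.622017150486109 zaxis [-7.57781217e-05  2.95894911e-03 -9.99995619e-01] F [ 0.12968287 -0.6892512  -1.06778786] units [-0.0014  0.0108 -0.    ]
```

Request:
{"method": "servo_tool", "body": {
  "steps": [
    [[0,0.008,0.03],0,0],
    [[0,0.008,0.06],0,0],
    [[0,0.008,0.09],0,0],
    [[0,0.008,0.09],0,0],
    [[0,0.008,0.09],0,0]
  ]
}}

```text
time: 5.88
position: [0.5275, 0.0996, 0.1954]
orientation: [0.999, 0.053, 0.0, 0.0]
wrist_force: [0.6, 0.2, -1.1]
grip_width: 0.0153
grasp_force: 58.4
```

```bash
python3 - <<'E'
from h import *
np.set_printoptions(precision=4,suppress=True)
go(.5263,.1041)
a=grab('top')['img'][165:245,245:325,::-1];go(.5263,.1041);b=grab('scene')['img'][140:240,290:390,::-1];go(.5263,.1041)
cv2.imwrite('pics/e.png',np.hstack([cv2.resize(x,(400,400),interpolation=cv2.INTER_CUBIC) for x in(a,b)]))
E
```

```text
t 5.875 pos [0.5275 0.0996 0.1954] yaw 6.035837877774556 zaxis [ 0.0002 -0.     -1.    ] F [ 0.6373  0.2378 -1.0688] units [-0.0015 -0.0092 -0.    ]
t 5.925 pos [0.5277 0.0998 0.1958] yaw 6.046261066732628 zaxis [ 0.0009  0.0001 -1.    ] F [-0.0531  0.4481 -0.3554] units [-0.0019 -0.0088 -0.    ]
t 5.975 pos [0.5278 0.0999 0.1959] yaw 6.051270118875699 zaxis [ 0.0012  0.0002 -1.    ] F [ 0.2814 -0.6432 -0.8994] units [-0.002  -0.0087 -0.    ]
```

View pics/e.png

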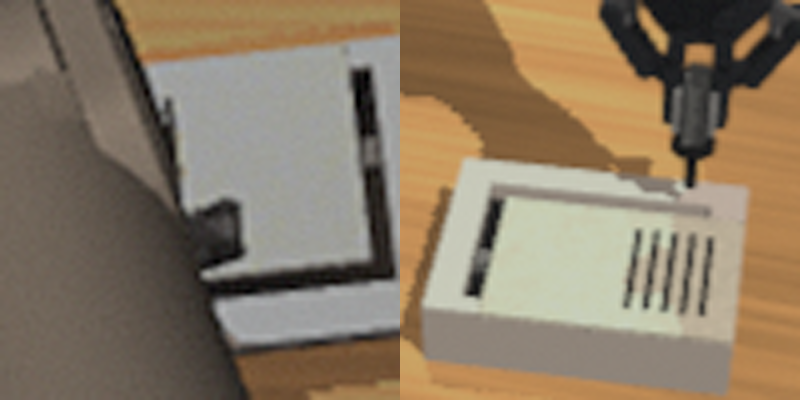

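The tip at (690,187) in the right half of the crop hovers near the start end of the long leg, which ends at about (712,210). I'll correct y, then measure tip against groove in an enlarged scene crop.

Request:
{"method": "servo_tool", "body": {
  "steps": [
    [[-0.002,-0.009,0.01],0,0],
    [[-0.002,-0.009,0.01],0,0],
    [[-0.002,-0.009,0.01],0,0],
    [[-0.002,-0.009,0.01],0,0]
  ]
}}

```text
time: 6.48
position: [0.526, 0.1041, 0.1905]
orientation: [0.999, 0.053, 0.0, 0.0]
wrist_force: [-0.2, -0.1, 0.3]
grip_width: 0.0153
grasp_force: 58.4
```

```bash
python3 - <<'E'
from h import *
np.set_printoptions(precision=4,suppress=True)
d=grab('scene');go(.5263,.1041)
cv2.imwrite('pics/f.png',cv2.resize(d['img'][166:216,300:380,::-1],(800,500),interpolation=cv2.INTER_CUBIC))
E
```

```text
t 6.525 pos [0.526  0.1041 0.1905] yaw 6.047780532350179 zaxis [ 0.0002 -0.0002 -1.    ] F [ 0.8834  0.5591 -0.3979] units [0.0007 0.     0.    ]
```

View pics/f.png

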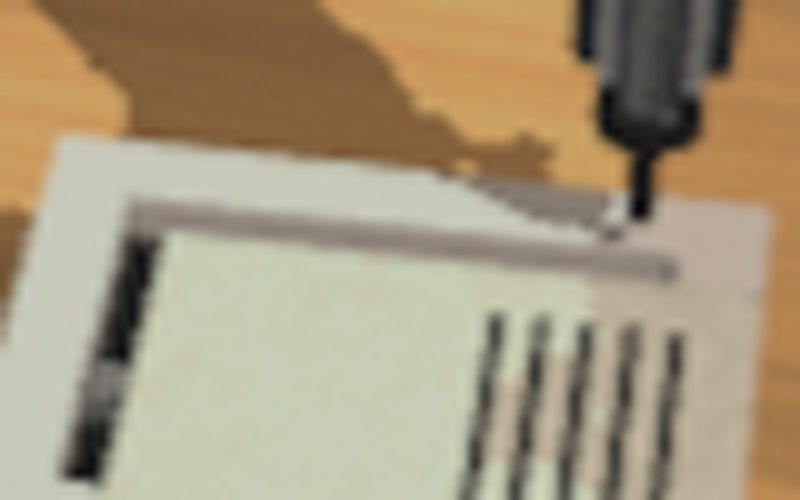

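```bash
python3 - <<'E'
from h import *
np.set_printoptions(precision=4,suppress=True)
d=load('scene');px=lambda l:(np.array(l,float)+.5)/10-.5+[300,166]
th=np.radians(6.05);R=np.array([[np.cos(th),-np.sin(th)],[np.sin(th),np.cos(th)]]); c0=np.array([.578,.0432])
tip=world(d,px([(640,206)]),.0662)[:,:2]
C=world(d,px([(60,135),(772,207)]),.05)[:,:2]
G=world(d,px([(133,203),(678,258),(165,232),(590,275),(680,270)]),.05)[:,:2]
for n,x in('tip',tip),('corners(-75,-100),(-75,100)',C),('groove far,far,near,near,end',G): print(n,x,(x-c0)@R*1000)
E
```

```text
tip [[0.5196 0.1044]] [[-51.6023  66.9696]]
corners(-75,-100),(-75,100) [[ 0.5137 -0.0614]
 [ 0.492   0.1372]] [[-75.0075 -97.1964]
 [-75.5877 102.554 ]]
groove far,far,near,near,end [[ 0.5363 -0.0336]
 [ 0.5196  0.116 ]
 [ 0.5456 -0.0218]
 [ 0.5326  0.0942]
 [ 0.5243  0.1174]] [[-49.5803 -71.9585]
 [-50.4149  78.5222]
 [-39.0508 -61.2344]
 [-39.7624  55.4639]
 [-45.6206  79.444 ]]
```

```bash
python3 - <<'E'
from h import *
np.set_printoptions(precision=4,suppress=True)
d=load('scene')
c=cloud(d)
for v in range(166,190): print(v,[tuple(np.round(c[v,u]*1000).astype(int)) for u in range(360,369)])
E
```

```text
166 [(np.int64(536), np.int64(93), np.int64(146)), (np.int64(539), np.int64(96), np.int64(149)), (np.int64(532), np.int64(97), np.int64(144)), (np.int64(533), np.int64(100), np.int64(145)), (np.int64(529), np.int64(102), np.int64(143)), (np.int64(529), np.int64(105), np.int64(143)), (np.int64(531), np.int64(108), np.int64(145)), (np.int64(530), np.int64(110), np.int64(145)), (np.int64(535), np.int64(113), np.int64(150))]
167 [(np.int64(538), np.int64(94), np.int64(145)), (np.int64(538), np.int64(96), np.int64(145)), (np.int64(530), np.int64(97), np.int64(139)), (np.int64(530), np.int64(100), np.int64(140)), (np.int64(528), np.int64(102), np.int64(138)), (np.int64(530), np.int64(105), np.int64(141)), (np.int64(529), np.int64(108), np.int64(140)), (np.int64(528), np.int64(110), np.int64(140)), (np.int64(533), np.int64(113), np.int64(145))]
168 [(np.int64(537), np.int64(94), np.int64(141)), (np.int64(540), np.int64(97), np.int64(143)), (np.int64(530), np.int64(98), np.int64(136)), (np.int64(531), np.int64(100), np.int64(137)), (np.int64(530), np.int64(103), np.int64(137)), (np.int64(529
[... 8290 characters left out ...]
4(54)), (np.int64(506), np.int64(102), np.int64(48)), (np.int64(510), np.int64(105), np.int64(51)), (np.int64(505), np.int64(107), np.int64(48)), (np.int64(507), np.int64(110), np.int64(50)), (np.int64(506), np.int64(112), np.int64(50)), (np.int64(506), np.int64(115), np.int64(50))]
189 [(np.int64(520), np.int64(95), np.int64(54)), (np.int64(513), np.int64(97), np.int64(49)), (np.int64(514), np.int64(100), np.int64(50)), (np.int64(516), np.int64(103), np.int64(52)), (np.int64(512), np.int64(105), np.int64(50)), (np.int64(511), np.int64(108), np.int64(49)), (np.int64(512), np.int64(111), np.int64(51)), (np.int64(514), np.int64(114), np.int64(53)), (np.int64(512), np.int64(116), np.int64(52))]
```

Request:
{"method": "servo_tool", "body": {
  "steps": [
    [[0.01,-0.003,0.008],0,0],
    [[0.01,-0.003,0.014],0,0],
    [[0.01,-0.003,0.014],0,0],
    [[0.01,-0.003,0.014],0,0]
  ]
}}

```text
time: 7.02
position: [0.5306, 0.1061, 0.1833]
orientation: [0.999, 0.053, -0.0, 0.0]
wrist_force: [-0.8, -0.5, -0.3]
grip_width: 0.0153
grasp_force: 58.4
```

```bash
python3 - <<'E'
from h import *
np.set_printoptions(precision=4,suppress=True)
d=grab('scene');go(.5263,.1041)
cv2.imwrite('pics/g.png',cv2.resize(d['img'][170:210,335:385,::-1],(750,600),interpolation=cv2.INTER_CUBIC))
E
```

```text
t 7.075 pos [0.5307 0.1061 0.1834] yaw 6.055728172300179 zaxis [ 0.0001 -0.0001 -1.    ] F [ 0.3148 -0.052  -1.0081] units [-0.0092  0.0031 -0.    ]
```

View pics/g.png

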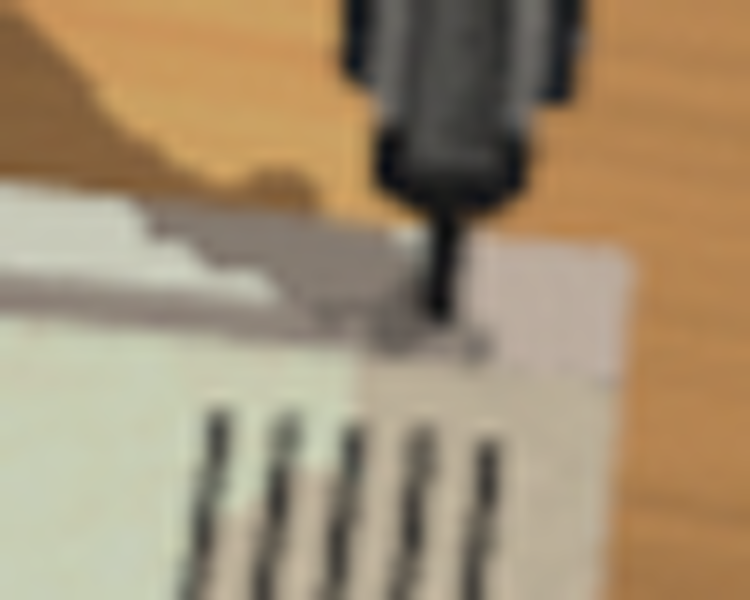

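```bash
python3 - <<'E'
from h import *
np.set_printoptions(precision=4,suppress=True)
d=load('scene');px=lambda l:(np.array(l,float)+.5)/15-.5+[335,170]
th=np.radians(6.05);R=np.array([[np.cos(th),-np.sin(th)],[np.sin(th),np.cos(th)]]); c0=np.array([.578,.0432])
f=lambda l,z:(world(d,px(l),z)[:,:2]-c0)@R*1000
print('tip',f([(437,302)],.0591),'groove',f([(0,270),(0,313),(490,330),(490,362),(490,346)],.05),'corner -75,100',f([(635,250)],.05))
E
```

```text
tip [[-45.4137  68.2828]] groove [[-51.9708 -11.8859]
 [-40.2446 -10.3006]
 [-49.6032  78.177 ]
 [-40.9574  78.8604]
 [-45.2685  78.5195]] corner -75,100 [[-75.8486 102.86  ]]
```

Tip (437,325) sits over the groove's centre line, 10 mm from its end (490,350). I'll lower it.

Request:
{"method": "servo_tool", "body": {
  "steps": [
    [[0,0,0.006],0,0],
    [[0,0,0.012],0,0],
    [[0,0,0.018],0,0],
    [[0,0,0.022],0,0],
    [[0,0,0.022],0,0]
  ]
}}

```text
time: 7.7
position: [0.5306, 0.1061, 0.1721]
orientation: [0.999, 0.053, -0.0, 0.0]
wrist_force: [-0.6, 0.2, -0.8]
grip_width: 0.0153
grasp_force: 58.4
```

Request:
{"method": "servo_tool", "body": {
  "steps": [
    [[0,0,0.005],0,0],
    [[0,0,0.01],0,0],
    [[0,0,0.01],0,0],
    [[0,0,0.01],0,0]
  ]
}}

```text
time: 8.2
position: [0.5307, 0.1062, 0.1674]
orientation: [0.999, 0.053, 0.0, 0.0]
wrist_force: [-0.2, -0.2, -0.9]
grip_width: 0.0154
grasp_force: 58.4
```

Request:
{"method": "servo_tool", "body": {
  "steps": [
    [[0,0.009,0],0,0],
    [[0,0.018,0],0,0],
    [[0,0.027,0],0,0],
    [[0,0.036,0],0,0],
    [[0,0.045,0],0,0]
  ]
}}

```text
time: 8.82
position: [0.5331, 0.0834, 0.1674]
orientation: [0.999, 0.053, -0.0, 0.0]
wrist_force: [0.2, -0.8, -0.9]
grip_width: 0.0154
grasp_force: 58.4
```

Request:
{"method": "servo_tool", "body": {
  "steps": [
    [[0,0.009,0],0,0],
    [[0,0.018,0],0,0],
    [[0,0.027,0],0,0],
    [[0,0.036,0],0,0],
    [[0,0.045,0],0,0]
  ]
}}

```text
time: 9.45
position: [0.5355, 0.0611, 0.1674]
orientation: [0.999, 0.053, 0.0, 0.0]
wrist_force: [-0.3, 0.5, -1.2]
grip_width: 0.0152
grasp_force: 58.4
```

Request:
{"method": "servo_tool", "body": {
  "steps": [
    [[0,0.009,0],0,0],
    [[0,0.018,0],0,0],
    [[0,0.027,0],0,0],
    [[0,0.036,0],0,0],
    [[0,0.045,0],0,0]
  ]
}}

```text
time: 10.07
position: [0.5378, 0.0388, 0.1674]
orientation: [0.999, 0.053, 0.0, 0.0]
wrist_force: [-0.3, 1.1, -0.3]
grip_width: 0.0154
grasp_force: 58.4
```

Request:
{"method": "servo_tool", "body": {
  "steps": [
    [[0,0.009,0],0,0],
    [[0,0.018,0],0,0],
    [[0,0.027,0],0,0],
    [[0,0.036,0],0,0],
    [[0,0.045,0],0,0]
  ]
}}

```text
time: 10.7
position: [0.5402, 0.0164, 0.1674]
orientation: [0.999, 0.053, 0.0, 0.0]
wrist_force: [0.4, -0.5, 0.2]
grip_width: 0.0153
grasp_force: 58.4
```

Request:
{"method": "servo_tool", "body": {
  "steps": [
    [[0,0.009,0],0,0],
    [[0,0.018,0],0,0],
    [[0,0.027,0],0,0],
    [[0,0.036,0],0,0],
    [[0,0.045,0],0,0]
  ]
}}

```text
time: 11.32
position: [0.5426, -0.006, 0.1674]
orientation: [0.999, 0.053, 0.0, 0.0]
wrist_force: [1.5, 0.2, -1.2]
grip_width: 0.0154
grasp_force: 58.4
```

```bash
python3 - <<'E'
from h import *
np.set_printoptions(precision=4,suppress=True)
d=grab('scene');go(.5263,.1041)
cv2.imwrite('pics/i.png',cv2.resize(d['img'][170:220,300:380,::-1],(800,500),interpolation=cv2.INTER_CUBIC))
E
```

```text
t 11.375 pos [ 0.5427 -0.0068  0.1674] yaw 6.00339660295304 zaxis [ 0.0001 -0.0007 -1.    ] F [ 0.4563 -0.394  -0.5747] units [-0.0093 -0.224  -0.0002]
```

View pics/i.png

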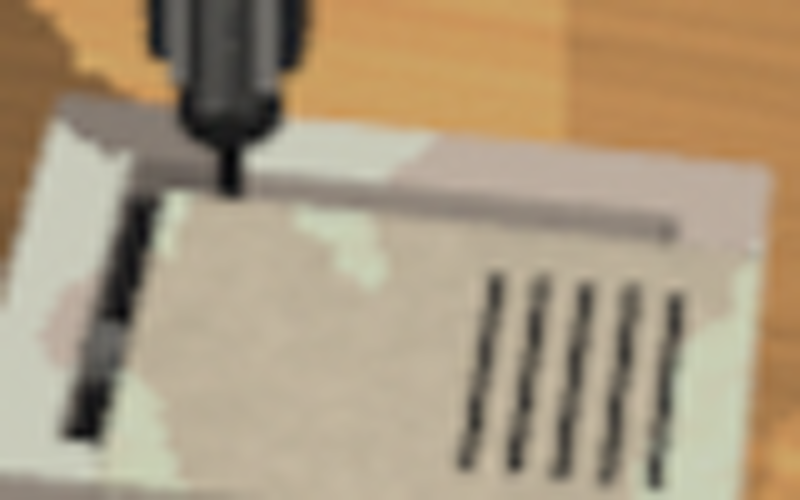

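The tip is down in the groove at (230,195), and the corner is about 22 mm further on, at about (145,185).

Request:
{"method": "servo_tool", "body": {
  "steps": [
    [[0,0.009,0],0,0],
    [[0,0.018,0],0,0],
    [[0,0.027,0],0,0],
    [[0,0.036,0],0,0],
    [[0,0.044,0],0,0]
  ]
}}

```text
time: 12.0
position: [0.5449, -0.028, 0.1674]
orientation: [0.999, 0.053, 0.0, 0.0]
wrist_force: [0.4, 0.4, -1.1]
grip_width: 0.0151
grasp_force: 58.4
```

Request:
{"method": "servo_tool", "body": {
  "steps": [
    [[0,0,0],0,0],
    [[0,0,0],0,0]
  ]
}}

```text
time: 12.25
position: [0.5449, -0.0274, 0.1674]
orientation: [0.999, 0.053, 0.0, -0.0]
wrist_force: [0.5, 0.4, -1.2]
grip_width: 0.0154
grasp_force: 58.4
```

Request:
{"method": "servo_tool", "body": {
  "steps": [
    [[0.007,0,0],0,0],
    [[0.014,0,0],0,0],
    [[0.021,0,0],0,0],
    [[0.028,0,0],0,0]
  ]
}}

```text
time: 12.75
position: [0.5591, -0.026, 0.1674]
orientation: [0.999, 0.053, 0.0, 0.0]
wrist_force: [0.8, 0.3, -0.5]
grip_width: 0.0152
grasp_force: 58.4
```

```bash
python3 - <<'E'
from h import *
np.set_printoptions(precision=4,suppress=True)
d=grab('scene');go(.5263,.1041)
cv2.imwrite('pics/j.png',cv2.resize(d['img'][170:220,300:350,::-1],(600,600),interpolation=cv2.INTER_CUBIC))
E
```

```text
t 12.8 pos [ 0.5596 -0.0259  0.1674] yaw 6.066250825798214 zaxis [ 0.0008  0.0001 -1.    ] F [ 1.3115  0.0375 -0.733 ] units [-0.0387 -0.2656 -0.    ]
```

View pics/j.png

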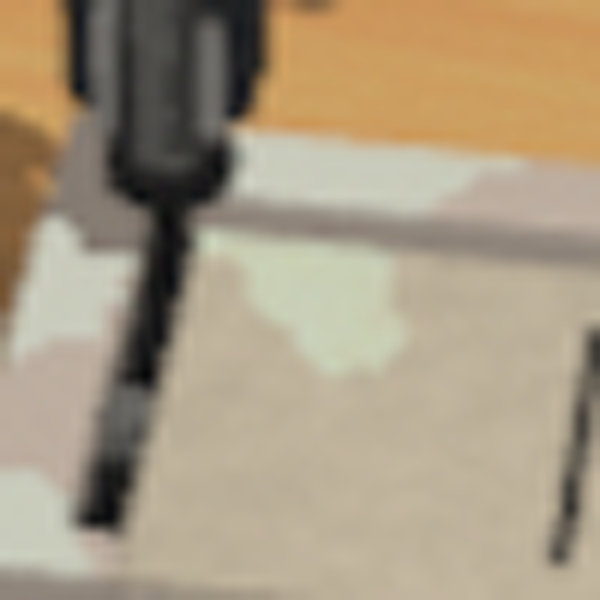

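Request:
{"method": "servo_tool", "body": {
  "steps": [
    [[0.008,0,0],0,0],
    [[0.016,0,0],0,0],
    [[0.024,0,0],0,0],
    [[0.032,0,0],0,0],
    [[0.04,0,0],0,0]
  ]
}}

```text
time: 13.42
position: [0.579, -0.0239, 0.1674]
orientation: [0.999, 0.053, 0.0, 0.0]
wrist_force: [-0.4, -0.3, -0.3]
grip_width: 0.0148
grasp_force: 58.4
```

Request:
{"method": "servo_tool", "body": {
  "steps": [
    [[0.006,0,0],0,0],
    [[0.012,0,0],0,0],
    [[0.018,0,0],0,0],
    [[0.024,0,0],0,0],
    [[0.03,0,0],0,0]
  ]
}}

```text
time: 14.05
position: [0.5938, -0.0224, 0.1674]
orientation: [0.999, 0.053, 0.0, 0.0]
wrist_force: [0.2, -0.0, -0.3]
grip_width: 0.0153
grasp_force: 58.4
```

Request:
{"method": "servo_tool", "body": {
  "steps": [
    [[0.005,0,0],0,0],
    [[0.01,0,0],0,0],
    [[0.015,0,0],0,0],
    [[0.02,0,0],0,0],
    [[0.025,0,0],0,0]
  ]
}}

```text
time: 14.68
position: [0.6059, -0.0212, 0.1671]
orientation: [0.999, 0.053, -0.0, 0.0]
wrist_force: [-2.5, 0.1, 0.3]
grip_width: 0.0154
grasp_force: 58.5
```

Request:
{"method": "servo_tool", "body": {
  "steps": [
    [[0.004,0,0],0,0],
    [[0.008,0,0],0,0],
    [[0.012,0,0],0,0],
    [[0.016,0,0],0,0]
  ]
}}

```text
time: 15.18
position: [0.6139, -0.0203, 0.1672]
orientation: [0.999, 0.053, -0.0, 0.0]
wrist_force: [-2.3, -0.8, -1.6]
grip_width: 0.0155
grasp_force: 58.3
```

Request:
{"method": "servo_tool", "body": {
  "steps": [
    [[0.003,0,0],0,0],
    [[0.006,0,0],0,0]
  ]
}}

```text
time: 15.42
position: [0.617, -0.0199, 0.1673]
orientation: [0.999, 0.053, -0.0, 0.0]
wrist_force: [-2.3, -0.1, -1.2]
grip_width: 0.0153
grasp_force: 58.3
```

Travel since the corner is 72.5 mm. I'll creep on and watch the force.

Request:
{"method": "servo_tool", "body": {
  "steps": [
    [[0.002,0,0],0,0],
    [[0.003,0,0],0,0]
  ]
}}

```text
time: 15.68
position: [0.6185, -0.0198, 0.1674]
orientation: [0.999, 0.053, 0.0, 0.0]
wrist_force: [-2.2, -0.5, -1.6]
grip_width: 0.0154
grasp_force: 58.3
```

Request:
{"method": "servo_tool", "body": {
  "steps": [
    [[0.0015,0,0],0,0],
    [[0.003,0,0],0,0]
  ]
}}

```text
time: 15.92
position: [0.6199, -0.0196, 0.1674]
orientation: [0.999, 0.053, -0.0, 0.0]
wrist_force: [-3.5, -1.4, -1.5]
grip_width: 0.015
grasp_force: 58.3
```

Request:
{"method": "servo_tool", "body": {
  "steps": [
    [[0.001,0,0],0,0],
    [[0.002,0,0],0,0]
  ]
}}

```text
time: 16.18
position: [0.6205, -0.0196, 0.1673]
orientation: [0.999, 0.053, -0.001, 0.0]
wrist_force: [-4.0, -0.5, -0.7]
grip_width: 0.015
grasp_force: 58.4
```

Request:
{"method": "servo_tool", "body": {
  "steps": [
    [[0.001,0,0],0,0],
    [[0.002,0,0],0,0]
  ]
}}

```text
time: 16.42
position: [0.6209, -0.0195, 0.1672]
orientation: [0.999, 0.053, -0.002, 0.0]
wrist_force: [-5.8, -1.6, -0.1]
grip_width: 0.015
grasp_force: 58.5
```

```bash
python3 - <<'E'
from h import *
np.set_printoptions(precision=4,suppress=True)
for i in range(4):
  d=grab('scene');go(.62,-.02)
c=cloud(d)
th=np.radians(6.05);R=np.array([[np.cos(th),-np.sin(th)],[np.sin(th),np.cos(th)]])
q=c.reshape(-1,3);p=(q[:,:2]-[.578,.0445])@R
m=(p[:,0]>-.03)&(p[:,0]<.06)&(p[:,1]>-.05)&(p[:,1]<.08)&(abs(q[:,2]-.05)<.02)
print('cover z',np.median(q[m,2]),m.sum())
m=(p[:,0]>-.07)&(p[:,0]<.07)&(p[:,1]>.082)&(p[:,1]<.096)&(abs(q[:,2]-.05)<.02)
print('rim z',np.median(q[m,2]),m.sum())
E
```

```text
t 16.475 pos [ 0.6208 -0.0195  0.1672] yaw 6.047360320525649 zaxis [-0.0031 -0.0005 -1.    ] F [-5.7629 -0.6321  0.4704] units [-0.0018  0.0007  0.    ]
t 16.525 pos [ 0.6208 -0.0196  0.1672] yaw 6.0480365220146295 zaxis [-0.0031 -0.0005 -1.    ] F [-5.8734 -1.311   1.1027] units [-0.0017  0.0007  0.    ]
t 16.575 pos [ 0.6208 -0.0195  0.1672] yaw 6.051544931773512 zaxis [-0.0031 -0.0005 -1.    ] F [-5.7915 -0.1429  0.6016] units [-0.0017  0.0008  0.    ]
t 16.625 pos [ 0.6208 -0.0195  0.1672] yaw 6.047781459234532 zaxis [-0.003  -0.0004 -1.    ] F [-6.9017  0.2269  0.6366] units [-0.0017  0.0007  0.    ]
cover z 0.05547923000125682 1172
rim z 0.054994803152727756 189
```

Force has climbed to 6–7 N with no further travel, and the cover reads 55 mm, 5 mm up. The catch is home. I'll back off slightly and lift.

Request:
{"method": "servo_tool", "body": {
  "steps": [
    [[-0.003,0,0],0,0],
    [[-0.006,0,0],0,0],
    [[-0.006,0,-0.01],0,0],
    [[-0.006,0,-0.02],0,0],
    [[-0.006,0,-0.03],0,0]
  ]
}}

```text
time: 17.25
position: [0.62, -0.0195, 0.1836]
orientation: [0.999, 0.053, 0.001, 0.0]
wrist_force: [-0.7, -0.6, -0.4]
grip_width: 0.015
grasp_force: 58.3
```

Request:
{"method": "servo_tool", "body": {
  "steps": [
    [[0,0,-0.01],0,0],
    [[0,0,-0.03],0,0],
    [[0,0,-0.07],0,0],
    [[0,0,-0.11],-0.083,0],
    [[0,0,-0.11],-0.083,0]
  ]
}}

```text
time: 17.88
position: [0.6202, -0.0197, 0.2396]
orientation: [0.995, 0.096, 0.002, 0.0]
wrist_force: [0.8, 0.4, -0.3]
grip_width: 0.0155
grasp_force: 58.4
```

```bash
python3 - <<'E'
from h import *
np.set_printoptions(precision=4,suppress=True)
go(.4915,-.355)
d=grab('scene');c=cloud(d);s=r.get_state();p=s['position']
q=c.reshape(-1,3)
m=(np.hypot(q[:,0]-p[0],q[:,1]-p[1])<.03)&(q[:,2]>p[2]-.14)&(q[:,2]<p[2]-.03);q=q[m]
for z in np.arange(-.135,-.03,.008):
    k=q[(q[:,2]>p[2]+z)&(q[:,2]<p[2]+z+.008)&(abs(q[:,1]-p[1])<.006)]
    if len(k): print(round(z,3),len(k),np.median(k,0)-p)
E
```

```text
t 17.875 pos [ 0.6202 -0.0197  0.2396] yaw 10.973236673447296 zaxis [ 0.0045  0.     -1.    ] F [ 0.779   0.3556 -0.28  ] units [-0.3803  0.6094 -0.0012]
-0.127 4 [-0.0023  0.0034 -0.1235]
-0.119 8 [-0.002  0.003 -0.116]
-0.111 11 [-0.0003  0.0013 -0.1062]
-0.103 1 [ 0.002   0.0042 -0.0997]
-0.095 4 [ 0.0105 -0.0008 -0.0892]
-0.087 20 [ 0.0064  0.0013 -0.0837]
-0.079 13 [ 0.0051  0.0003 -0.0735]
-0.071 15 [ 0.0048 -0.0017 -0.0664]
-0.063 13 [ 0.0047  0.0004 -0.0591]
-0.055 18 [ 0.0049 -0.0005 -0.052 ]
-0.047 17 [ 0.0049 -0.0014 -0.0426]
-0.039 12 [ 0.0057 -0.0014 -0.0348]
-0.031 4 [ 0.0054 -0.0008 -0.0306]
```

Request:
{"method": "servo_tool", "body": {
  "steps": [
    [[-0.05,0.08,0],0,0],
    [[-0.1,0.16,0],0,0],
    [[-0.15,0.24,0],0,0],
    [[-0.2,0.32,0],0,0],
    [[-0.25,0.4,0],0,0]
  ]
}}

```text
time: 18.55
position: [0.5333, -0.2411, 0.2363]
orientation: [0.995, 0.096, -0.001, -0.0]
wrist_force: [0.7, 0.0, -0.3]
grip_width: 0.0153
grasp_force: 58.4
```

Request:
{"method": "servo_tool", "body": {
  "steps": [
    [[-0.04,0.065,0],0,0],
    [[-0.08,0.13,0],0,0],
    [[-0.13,0.2094,0],0,0],
    [[-0.13,0.2094,0],0,0],
    [[-0.13,0.2094,0],0,0]
  ]
}}

```text
time: 19.18
position: [0.4906, -0.3545, 0.2365]
orientation: [0.995, 0.096, -0.0, -0.001]
wrist_force: [-0.1, 1.0, 0.3]
grip_width: 0.0153
grasp_force: 58.5
```

Request:
{"method": "servo_tool", "body": {
  "steps": [
    [[0,0,0],0,0],
    [[0,0,0],0,0],
    [[0,0,0],0,0]
  ]
}}

```text
time: 19.55
position: [0.4912, -0.3545, 0.2375]
orientation: [0.995, 0.097, 0.0, 0.0]
wrist_force: [0.1, -0.0, -0.0]
grip_width: 0.0149
grasp_force: 58.5
```

```bash
python3 - <<'E'
from h import *
np.set_printoptions(precision=4,suppress=True)
go(.4915,-.355)
d=grab('scene');go(.4915,-.355)
E
```

```text
t 19.55 pos [ 0.4912 -0.3545  0.2375] yaw 11.098298929025473 zaxis [ 0.0001 -0.     -1.    ] F [ 0.0624 -0.0014 -0.0368] units [0.0005 0.0011 0.    ]
t 19.6 pos [ 0.491  -0.3547  0.2375] yaw 11.077682473937868 zaxis [ 0.0001 -0.0001 -1.    ] F [ 0.1945  0.0923 -0.3265] units [0.0008 0.0007 0.    ]
```

Request:
{"method": "servo_tool", "body": {
  "steps": [
    [[0.001,0.001,0.04],0,0],
    [[0.001,0.001,0.08],0,0],
    [[0.001,0.001,0.1],0,0],
    [[0.001,0.001,0.115],0,0],
    [[0.001,0.001,0.13],0,0]
  ]
}}

```text
time: 20.23
position: [0.4917, -0.3558, 0.1726]
orientation: [0.995, 0.096, 0.0, 0.0]
wrist_force: [-0.3, 0.3, -0.3]
grip_width: 0.0151
grasp_force: 58.5
```

Request:
{"method": "servo_tool", "body": {
  "steps": [
    [[0,0,0.01],0,0],
    [[0,0,0.02],0,0],
    [[0,0,0.03],0,0],
    [[0,0,0.03],0,0],
    [[0,0,0.03],0,0]
  ]
}}

```text
time: 20.85
position: [0.4915, -0.3556, 0.1576]
orientation: [0.995, 0.096, 0.0, 0.0]
wrist_force: [0.4, -0.3, -0.2]
grip_width: 0.0153
grasp_force: 58.5
```

Tip is in the hole (about 29 mm above the desk) with no contact force. I'll lower the last 15 mm gently.

Request:
{"method": "servo_tool", "body": {
  "steps": [
    [[0,0,0.008],0,0],
    [[0,0,0.016],0,0],
    [[0,0,0.024],0,0],
    [[0,0,0.027],0,0],
    [[0,0,0.027],0,0]
  ]
}}

```text
time: 21.48
position: [0.4913, -0.3555, 0.1437]
orientation: [0.995, 0.096, -0.0, -0.0]
wrist_force: [-0.6, 0.6, 0.0]
grip_width: 0.0151
grasp_force: 58.5
```

Request:
{"method": "servo_tool", "body": {
  "steps": [
    [[0,0,0.002],0,0],
    [[0,0,0.004],0,0],
    [[0,0,0.004],0,0]
  ]
}}

```text
time: 21.85
position: [0.4915, -0.3557, 0.1423]
orientation: [0.995, 0.096, 0.0, 0.0]
wrist_force: [-1.0, -0.7, 2.4]
grip_width: 0.0151
grasp_force: 58.9
```

Contact on the block's top at 2.4 N, at the same height as the grasp. I'll release partly and back straight up.

Request:
{"method": "servo_tool", "body": {
  "steps": [
    [[0,0,0],0,0.3],
    [[0,0,0],0,0.5],
    [[0,0,0],0,0.6],
    [[0,0,0],0,0.6],
    [[0,0,0],0,0.6]
  ]
}}

```text
time: 22.48
position: [0.4914, -0.3556, 0.1419]
orientation: [0.995, 0.096, -0.0, 0.0]
wrist_force: [0.4, 0.2, 0.3]
grip_width: 0.0513
grasp_force: 0.0
```

Request:
{"method": "servo_tool", "body": {
  "steps": [
    [[0,0,-0.04],0,0.6],
    [[0,0,-0.1],0,0.6],
    [[0,0,-0.18],0,0.6],
    [[0,0,-0.26],0,0.6],
    [[0,0,-0.26],0,0.6]
  ]
}}

```text
time: 23.1
position: [0.4931, -0.3566, 0.276]
orientation: [0.995, 0.096, 0.003, 0.003]
wrist_force: [0.3, -0.4, 0.1]
grip_width: 0.0517
grasp_force: 0.0
```

```bash
python3 - <<'E'
from h import *
np.set_printoptions(precision=4,suppress=True)
go(.4915,-.355)
d=grab('scene');c=cloud(d)
q=c[130:190,190:240].reshape(-1,3);q=q[(np.hypot(q[:,0]-.49,q[:,1]+.356)<.02)]
for z in np.arange(.05,.12,.01):
    k=q[(q[:,2]>z)&(q[:,2]<z+.01)]
    if len(k): print(round(z,3),len(k),np.median(k,0))
q=c[170:245,285:390].reshape(-1,3);m=(q[:,2]>.053)&(q[:,2]<.06);print('cover',m.sum(),np.median(q[m,2]))
cv2.imwrite('pics/k.png',cv2.resize(d['img'][110:260,160:400,::-1],(800,500),interpolation=cv2.INTER_CUBIC))
E
```

```text
t 23.1 pos [ 0.4931 -0.3566  0.276 ] yaw 11.028651047159563 zaxis [ 0.0067 -0.0045 -1.    ] F [ 0.2931 -0.419   0.1416] units [-0.0025 -0.0038 -0.    ]
0.05 48 [ 0.4964 -0.3505  0.0549]
0.06 21 [ 0.4946 -0.3511  0.0654]
0.07 17 [ 0.4954 -0.352   0.0749]
0.08 16 [ 0.4952 -0.3498  0.0863]
0.09 17 [ 0.4944 -0.3505  0.095 ]
0.1 17 [ 0.4949 -0.3525  0.1063]
0.11 20 [ 0.4882 -0.3532  0.1139]
cover 1809 0.05547797024695633
```

View pics/k.png

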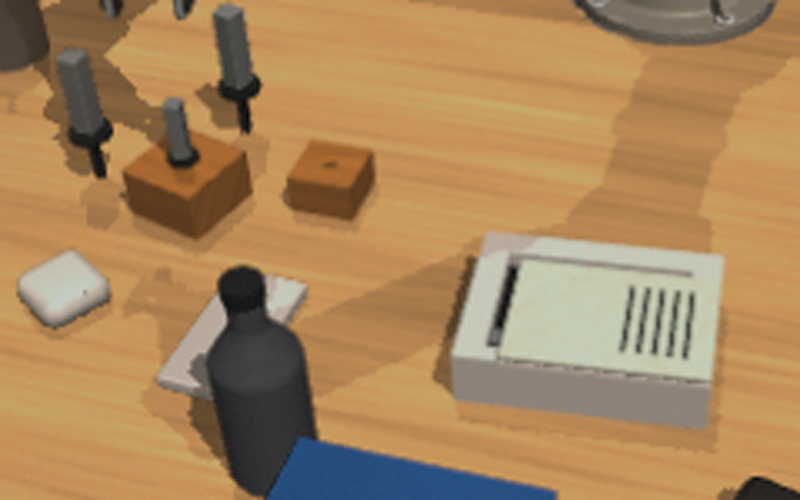

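The tool stands upright and fully down in the larger block at (178,150), with its top at 0.114 m. The cover is raised at (600,310), the bystanders are untouched, and the gripper is clear. I'm handing in.

```bash
python3 -c "
from cell import r
print(r.close_job())"
```

```text
the job is handed in; nothing more can be done
None
```

I ran the tool along the seam and pushed the catch against its stop (about 6–7 N, cover up 5 mm), then stood it back upright and fully down in its stand; the job is handed in, and no verdict was shown.

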